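# Find which way the spice grinder's lid unlocks and hold it lifted off

## Task

Open the spice grinder: take its steel lid by the knob and twist it free. The lock marks have worn away and it may unlock either way, so try one way and, if it stops short, try the other; do not pull hard on it before it is free. Lift the freed lid straight up and finish while still holding it, level and over the cup so that what clings to it drops back in, with its lower edge 3 to 10 cm above the cup's rim; leave everything else on the counter where it stands.

Things in the scene. Friction and masses are not known exactly. Their poses are not given: they have to be found in the camera images.
- lid_knob (a point): the grinder's lid: round pressed steel, 100 mm across, 27 mm high, 0.14 kg, loose but twist-locked, with an upright fluted black plastic knob in its middle, 38 mm across and 34 mm high. The point is the knob's centre, 17 mm above the lid's flat top, 44 mm above its lower edge. z: the lid's axis, up. x: a fixed direction across the lid, so its yaw shows how far the lid has turned.
- lid_edge (a point): the centre of the lid's lower edge. Lock: three lugs in the lid's skirt sit under three ledges round the cup. The wrong way it stops dead after 3 to 9 degrees; the right way (differs by episode, cannot be seen) it turns easily, is free to lift once turned 40 to 80 degrees from locked (best 60), and a stop ends the turn at about 90. While locked it rises only 2 to 3 mm.
- cup_mouth (a point): the centre of the rim of the grinder's steel cup, 76 mm across outside, 135 mm above the counter; z is up. With the lid seated, its lower edge lies 22 mm below this point and the centre of its knob 22 mm above.
- grinder: the spice grinder: black motor housing 114 mm across at the foot, narrowing to 96 mm, steel cup on top; 174 mm high to the top of the seated lid's knob. Fixed: suction feet hold it to the counter. Origin: centre of its underside; its switch faces its own -x. When locked, the lid's x lies along the grinder's x within 3 degrees.
- pot_mid (a point): green enamel pot, closed with its own lid, 190 mm across, 155 mm high with its knob, loop handles 250 mm apart over all; bystander, loose. The point is on its axis 65 mm up.
- jar_mid (a point): small glass jar with a steel twist cap, 60 mm across, 85 mm high; bystander, loose. The point is on its axis 42 mm up.
- colander_mid (a point): orange plastic colander, 216 mm across (260 over its handles), 90 mm high; bystander, loose. The point is on its axis 45 mm up.
- spatula_grip (a point): bamboo spatula, 280 mm long, lying flat; bystander, loose. The point is on its handle.
- whisk_mid (a point): yellow silicone whisk, 260 mm long, lying, up to 55 mm high; bystander, loose. The point is near its middle, 22 mm up.
- bowl_mid (a point): small steel bowl, 110 mm across, 45 mm high; bystander, loose. The point is on its axis 22 mm up.
- shaker_mid (a point): salt shaker of glass with a steel top, 42 mm across, 81 mm high; bystander, loose. The point is on its axis 40 mm up.
There are look-alikes about, which are no part of the job. Leave any red look-alike of the grinder alone.

How it is judged:
By the outcome, as a careful person would: the job done as asked, in the order asked, and still so for the second after the job is handed in, while the arm keeps its last pose, push and grip.
It also fails if it takes over 38 s, if anything falls off the work surface, if the arm or the gripper's body presses on something with over 40 N, if the wrist force passes 120 N, or if a joint passes its speed limit or range.

## Robot

A 6-joint arm with a two-finger parallel gripper is mounted at the origin on the work surface. World frame = base frame: x ahead of the robot, y to its left, z up, the work surface at z = 0. Lengths are in mm, angles in degrees, forces in N, time in s.
With the tool pointing down it reaches from about 350 to 725 mm from the base axis. Payload 6 kg.
Tool frame: the origin (TCP) lies at the very end of the fingers, on their centre line; the grasp point (between the pads) lies 19 mm behind it (robot.grasp_offset is the distance from the TCP to the grasp point, in mm); z points along the fingers, x is the direction in which the jaws open and shut, and the axes are right-handed (so a half turn about z gives the same grasp; the last joint's range is limited). The gripper opens to 85 mm and grips with 20 to 120 N. Pads are 22 mm wide; open, the fingers measure 114 mm over their backs; the gripper's body (76 mm by 85 mm) begins 54 mm behind the grasp point. The pads swing forward as they close: fully open they stand 13 mm farther back than shut.
Start: joints at [-54.792, 2.303, 4.859, 0, -92.561, -19.12], TCP at [166.284, -576.475, 231.261] pointing down, gripper open.
Joint ranges: [-146.85, 146.85], [-73.84, 115.35], [-62.03, 85.46], [-188.31, 113.3], [-161.28, -10.13], [-171.36, 171.36]. Speed limits (degrees/s): [147.25, 147.25, 172.46, 180, 180, 180].

## Interface

Orientations are given as [roll, pitch, yaw] about the fixed x, y, z axes, in that order (R = Rz(yaw) Ry(pitch) Rx(roll)).
In Python, from plant import readout, optics, ticket, robot gives the robot as it stands. The module is installed in compiled form; this text tells all that it offers.
- The arm moves only by the tool step_arm, never from a script. Its argument "series" is a list of rows, each a list of 7 numbers: the opening in per cent of the stroke, from 0 (shut) to 100 (fully open), then the shift along the tool's x, y, z in m, then the turn, a rotation vector about the tool's x, y, z in rad. In form: [[hand, dx, dy, dz, rx, ry, rz], ...]. A call has 1 to 10 rows; each row is the pose to reach, as a shift and turn from the pose measured when the call began, along the tool's axes at that moment; what a row does not reach only later rows make up. A row lasts 1/12 s, in which the tool goes at most 41.7 mm and 7.16 degrees, less where a joint would pass 70% of its speed; a pose out of reach is approached as far as the arm can. A call with a gripper value outside its range is refused whole. The fingers move at their own pace and stop on an object; "squeeze" is the grip in N (left out, the last holds). Time passes only in rows, so rows that repeat a pose let the fingers close. It gives the time, the measured TCP pose, the force and the opening at its end, in the units of the state.
- readout.sense(): the state, without advancing time (a new reading comes with each control period).
- optics.grab_frame(name): name is "side" or "top" or "wrist"; returns a dict with "pixels" (480x640x3 uint8, red, green, blue), "vertical_fov" (degrees; the focal length in pixels is half the picture's height over the tangent of half this angle, whatever the lens; pixels are square), "cx", "cy" (the principal point, pixels), "cam_to_world" (4x4, takes a point from camera to world coordinates). Camera axes: x right, y up, looking along -z (the intrinsics and any distortion apply to the point x, -y, -z); pixel columns grow to the right and rows downward; lengths in mm; the calibration is good to about 2 mm. The wrist camera is an equidistant fisheye: a pixel r from the principal point sees the ray r / f radians off the axis. A picture is of the moment at which its call begins. There is no depth.
- ticket.close_job(): hands the job in, once; it reports no verdict.
The state is a dict: "t": time; "q": joint angles; "joint_vel": joint speeds; "joint_torque": joint torques, N m; "position": TCP position; "ee_rot": TCP orientation; "ft_force": force on the tool from outside, world axes, zero at the start; "torque": the same for the moment, N m; "width": finger opening in mm.
Only numpy, scipy, OpenCV 4.12 (cv2) and the standard library are available. Lean on these libraries where they do the work, as an engineer would, in place of code of your own. Each camera call takes 0.05 s, during which the arm holds its last target.

## Working session

There is one attempt and no reset: what is moved stays moved. The work goes in short steps, Python scripts to look and compute and a tool call to move; the robot and the scene stay as the last step left them, time stands still between calls to the robot, and variables do not carry over. Pictures are saved under pics/ and viewed, and the job is handed in when it is done.

Besides the shell and the picture viewer there is one more tool, called after "Request:" as name(argument=value, ...) on one line, values as JSON. step_arm: Moves the arm, as the interface text tells. Its arguments: {"type":"object","properties":{"series":{"type":"array","items":{"type":"array","items":{"type":"number"}}},"squeeze":{"type":"number"}},"required":["series"]}

```bash
mkdir -p pics; cat > h.py <<'E'
import numpy as np, cv2, pickle
from plant import readout, optics, ticket, robot
def grab(n,tag):
    f=optics.grab_frame(n); cv2.imwrite(f'pics/{tag}.png',f['pixels'][:,:,::-1]); pickle.dump(f,open(f'pics/{tag}.pkl','wb')); return f
def load(tag): return pickle.load(open(f'pics/{tag}.pkl','rb'))
def ray(f,u,v):
    F=240/np.tan(np.radians(f['vertical_fov'])/2); a=(u-f['cx'])/F; b=(v-f['cy'])/F
    d=np.array([a,-b,-1.]); M=np.array(f['cam_to_world']); return M[:3,3],M[:3,:3]@(d/np.linalg.norm(d))
def at_z(f,u,v,z):
    o,d=ray(f,u,v); return o+d*(z-o[2])/d[2]
def proj(f,p):
    F=240/np.tan(np.radians(f['vertical_fov'])/2); M=np.array(f['cam_to_world']); c=M[:3,:3].T@(np.array(p)-M[:3,3])
    return f['cx']+F*c[0]/-c[2], f['cy']-F*c[1]/-c[2]
E
python3 - <<'E'
from h import *
print(readout.sense())
for n in ['side','top']:
    f=grab(n,n+'0'); print(n,{k:v for k,v in f.items() if k!='pixels'})
E
```

```text
{'t': 0.0, 'q': array([-5.47911695e+01,  2.33829987e+00,  4.80258788e+00, -2.67637539e-02,
       -9.25628610e+01, -1.91195414e+01]), 'joint_vel': array([ 0.04679696, -0.06756929, -0.06054273,  0.03284546, -0.02776215,
        0.03244525]), 'joint_torque': array([-3.10839550e-04, -3.68218625e+01,  3.47417915e+01,  6.93211868e+00,
       -5.34641920e-03, -2.28862314e-05]), 'position': array([ 166.26623301, -576.15510056,  230.28423865]), 'ee_rot': array([-1.79992977e+02, -1.01893292e-01,  1.06090457e+02]), 'ft_force': array([ 0.18352807, -0.50752603, -0.42367614]), 'torque': array([-0.00489669, -0.03927894, -0.01901361]), 'width': 85.48904037850481}
side {'vertical_fov': 43.8190315526169, 'cx': 326.4988783489931, 'cy': 242.0141468498174, 'cam_to_world': array([[-9.95088706e-01,  7.86929051e-02, -6.00490920e-02,
         4.70267736e+02],
       [-9.83079608e-02, -7.14703248e-01,  6.92484521e-01,
         1.00512063e+03],
       [ 1.15763376e-02,  6.94986830e-01,  7.18929270e-01,
         1.16563068e+03],
       [ 0.00000000e+00,  0.00000000e+00,  0.00000000e+00,
         1.00000000e+00]])}
top {'vertical_fov': 51.77673437539964, 'cx': 320.054847817919, 'cy': 232.95500833336234, 'cam_to_world': array([[ 2.77083252e-02,  9.98859647e-01, -3.88800076e-02,
         4.84427803e+02],
       [-9.99574423e-01,  2.80411663e-02,  8.04157007e-03,
         2.38034774e+00],
       [ 9.12264059e-03,  3.86406427e-02,  9.99211528e-01,
         1.30965133e+03],
       [ 0.00000000e+00,  0.00000000e+00,  0.00000000e+00,
         1.00000000e+00]])}
```

View pics/side0.png

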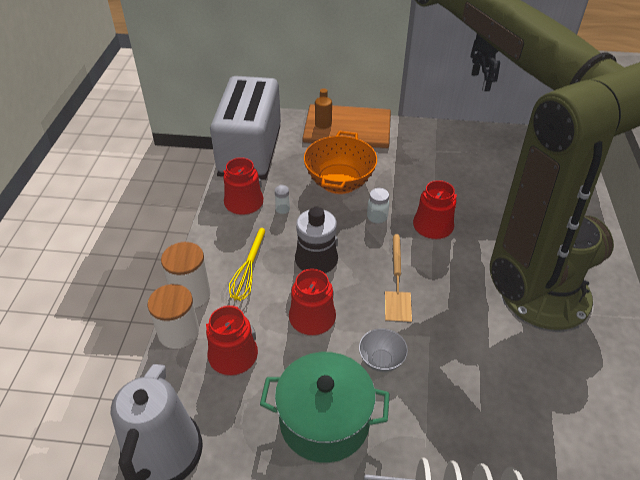

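View pics/top0.png

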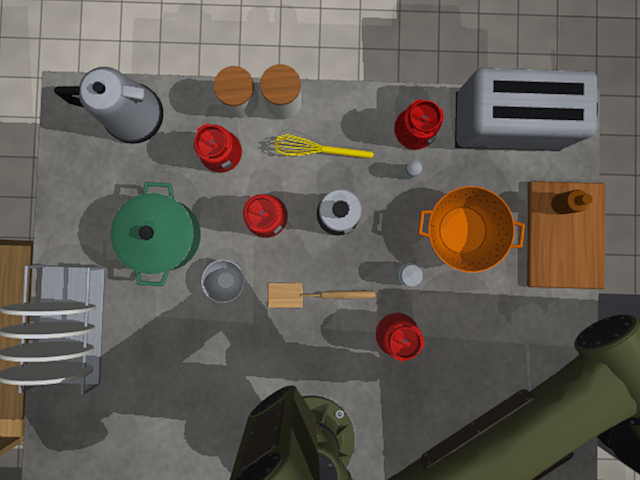

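The side view shows the black grinder with its steel lid and black knob at (317,215); in the top view it is at (340,211). Possible confusions in the top view:
- Red lidless grinders at (217,148), (418,124), (265,215) and (401,338).
- The pot's knob at (146,233).
- The kettle's knob at (99,88).

I choose the black grinder at (340,211) and will check it in a crop.

```bash
python3 - <<'E'
from h import *
a=load('side0')['pixels'][195:280,280:360]; b=load('top0')['pixels'][170:250,300:380]
r=lambda x:cv2.resize(x,(400,400),interpolation=cv2.INTER_CUBIC)
cv2.imwrite('pics/crop0.png',np.hstack([r(a),r(b)])[:,:,::-1])
t=load('top0'); s=load('side0')
print(at_z(t,340.5,209,174),at_z(s,316.5,211,174))
# dark blob knob in top
g=t['pixels'][185:235,315:367].max(2); m=(g<60).astype(np.uint8); n,l,st,c=cv2.connectedComponentsWithStats(m); print(st,c+[315,185])
# triangulate helper
def tri(u1,v1,u2,v2):
    o1,d1=ray(t,u1,v1);o2,d2=ray(s,u2,v2)
    x=np.linalg.lstsq(np.c_[d1,-d2],o2-o1,rcond=None)[0]; return o1+d1*x[0],o2+d2*x[1]
print(tri(340.5,209,316.5,214))
E
```

```text
[585.13852024 -52.30768866 174.        ] [587.59736898 -51.8155388  174.        ]
[[   0    0   52   50 2213]
 [   2   16   28   34  175]
 [  17   16   17   17  205]
 [  38   39    4    5    7]] [[341.60234975 208.3253502 ]
 [326.40571429 224.66285714]
 [340.16097561 208.66829268]
 [354.28571429 226.14285714]]
(array([586.12155766, -52.84149864, 162.91490617]), array([587.7110144 , -52.79657843, 163.05369766]))
```

View pics/crop0.png

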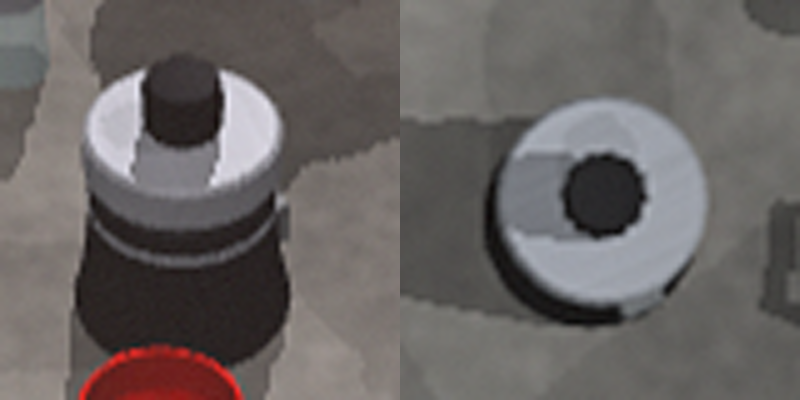

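The crop confirms it: black housing, steel lid and fluted black knob. Both views put the knob at about (586,-52), with triangulated z near 163, between the knob's centre at 157 and its top at 174. That agrees with the given sizes.

```bash
cat >> h.py <<'E'
from scipy.spatial.transform import Rotation as Ro
def delta(p,yaw):
    s=readout.sense(); R0=Ro.from_euler('xyz',s['ee_rot'],degrees=True); R1=Ro.from_euler('xyz',[180,0,yaw],degrees=True)
    print('shift m',np.round(R0.inv().apply(np.array(p)-s['position'])/1000,4),'rot',np.round((R0.inv()*R1).as_rotvec(),4))
    print('t',s['t'],'pos',s['position'].round(1),s['ee_rot'].round(2),'q',s['q'].round(1),'F',s['ft_force'].round(2),'M',s['torque'].round(2),'w',round(s['width'],1))
E
python3 -c "
from h import *
delta([586,-52,240],175)"
```

```text
shift m [ 0.3873  0.5486 -0.0091] rot [ 8.0000e-04 -1.4000e-03 -1.2027e+00]
t 0.1 pos [ 166.3 -576.2  230.4] [-1.7999e+02 -9.0000e-02  1.0609e+02] q [-54.8   2.3   4.8  -0.  -92.6 -19.1] F [-0.92  0.4   0.98] M [ 0.01 -0.    0.07] w 85.3
```

Request:
step_arm(series=[[100, 0.02, 0.028, -0.01, 0, 0, -0.06], [100, 0.04, 0.056, -0.015, 0, 0, -0.12], [100, 0.06, 0.084, -0.02, 0, 0, -0.18], [100, 0.08, 0.112, -0.02, 0, 0, -0.24], [100, 0.1, 0.14, -0.02, 0, 0, -0.3], [100, 0.12, 0.168, -0.02, 0, 0, -0.36], [100, 0.14, 0.196, -0.02, 0, 0, -0.42], [100, 0.16, 0.224, -0.02, 0, 0, -0.48], [100, 0.18, 0.252, -0.02, 0, 0, -0.54], [100, 0.19, 0.27, -0.02, 0, 0, -0.6]])

```text
t: 0.93
position: [374.3, -316.4, 250.5]
ee_rot: [179.9, -0.1, 140.7]
ft_force: [0.3, -0.5, 1.0]
width: 85.4
```

```bash
python3 -c "
from h import *
delta([586,-52,240],175)"
```

```text
shift m [0.0034 0.3386 0.011 ] rot [ 0.002  -0.0009 -0.5979]
t 0.9333 pos [ 374.3 -316.4  250.5] [ 1.7991e+02 -8.0000e-02  1.4074e+02] q [-16.7 -14.3  -8.5  -0.1 -95.9 -22.6] F [ 0.33 -0.5   0.96] M [-0.13 -0.04  0.04] w 85.4
```

Request:
step_arm(series=[[100, 0, 0.03, 0.001, 0, 0, -0.06], [100, 0, 0.06, 0.002, 0, 0, -0.12], [100, 0.001, 0.095, 0.003, 0, 0, -0.18], [100, 0.001, 0.13, 0.004, 0, 0, -0.24], [100, 0.002, 0.165, 0.005, 0, 0, -0.3], [100, 0.002, 0.2, 0.006, 0, 0, -0.36], [100, 0.003, 0.235, 0.008, 0, 0, -0.42], [100, 0.003, 0.27, 0.01, 0, 0, -0.48], [100, 0.003, 0.305, 0.011, 0, 0, -0.54], [100, 0.0034, 0.3386, 0.011, 0.002, -0.001, -0.598]])

```text
t: 1.77
position: [586.6, -50.2, 239.2]
ee_rot: [-180.0, -0.1, 175.2]
ft_force: [0.6, -0.5, 0.1]
width: 85.6
```

```bash
python3 -c "
from h import *
f=grab('wrist','w1'); print(f['cx'],f['cy'],f['vertical_fov']);grab('side','s1')
F=240/np.tan(np.radians(f['vertical_fov'])/2);M=np.array(f['cam_to_world'])
def wp(p):
    c=M[:3,:3].T@(np.array(p)-M[:3,3]); r=np.hypot(c[0],c[1]); th=np.arctan2(r,-c[2]); return f['cx']+F*th*c[0]/r, f['cy']-F*th*c[1]/r
print(wp([586,-52,174]),wp([586,-52,140]),wp([636,-52,140]),wp([536,-52,140]),wp([586,-2,140]),wp([586,-102,140]))
delta([586,-52,200],175)"
```

```text
322.9157302882453 240.4147638799654 65.70646984690485
(np.float64(322.67671693392), np.float64(255.57010258023305)) (np.float64(322.6765757998517), np.float64(238.1959828287638)) (np.float64(251.09888293199697), np.float64(243.99347986669545)) (np.float64(394.96909293273086), np.float64(232.39727108825772)) (np.float64(328.435760950275), np.float64(302.98602450245204)) (np.float64(316.2032818625825), np.float64(165.36078367932606))
shift m [ 0.0009 -0.0036  0.0374] rot [-0.0002 -0.0036  0.0056]
t 1.8667 pos [587.3 -48.5 237.4] [-179.99   -0.21  175.32] q [ 14.7   0.9   4.1  -0.1 -93.4 -19.4] F [-0.34 -0.55 -0.75] M [-0.04  0.12  0.01] w 85.5
```

View pics/w1.png

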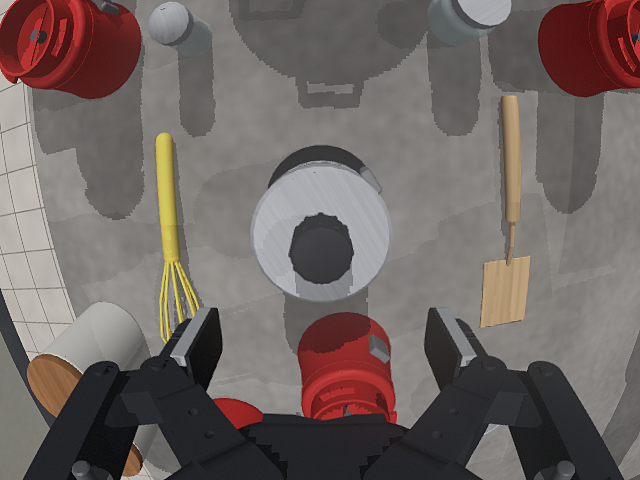

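The wrist image shows the lid centred at (321,231) and the knob top at about (321,254). These match the prediction within 1–2 mm, so I refine the knob to (586.7,-52.7) and descend.

```bash
python3 -c "
from h import *
delta([586.7,-52.7,145],175)"
```

```text
shift m [-0.0001 -0.0043  0.0924] rot [-0.0002 -0.0036  0.0056]
t 1.8667 pos [587.3 -48.5 237.4] [-179.99   -0.21  175.32] q [ 14.7   0.9   4.1  -0.1 -93.4 -19.4] F [-0.34 -0.55 -0.75] M [-0.04  0.12  0.01] w 85.5
```

Request:
step_arm(series=[[100, 0, -0.004, 0.01, 0, -0.003, 0.005], [100, 0, -0.0043, 0.025, 0, -0.0036, 0.0056], [100, 0, -0.0043, 0.04, 0, -0.0036, 0.0056], [100, 0, -0.0043, 0.055, 0, -0.0036, 0.0056], [100, 0, -0.0043, 0.068, 0, -0.0036, 0.0056], [100, 0, -0.0043, 0.078, 0, -0.0036, 0.0056], [100, 0, -0.0043, 0.086, 0, -0.0036, 0.0056], [100, 0, -0.0043, 0.09, 0, -0.0036, 0.0056], [100, 0, -0.0043, 0.0924, 0, -0.0036, 0.0056], [100, 0, -0.0043, 0.0924, 0, -0.0036, 0.0056]])

```text
t: 2.7
position: [586.6, -52.8, 145.0]
ee_rot: [-180.0, 0.0, 175.0]
ft_force: [0.1, -0.3, 0.7]
width: 85.2
```

```bash
python3 -c "
from h import *
grab('wrist','w2');grab('side','s2')
delta([586.7,-52.7,145],175)
a=load('s2')['pixels'][140:300,230:410]; b=load('w2')['pixels'][100:420,120:540]
cv2.imwrite('pics/c2.png',np.hstack([cv2.resize(a,(400,356)),cv2.resize(b,(400,356))])[:,:,::-1])"
```

```text
shift m [0.0003 0.     0.0007] rot [-0.0001  0.0011  0.0001]
t 2.8 pos [587.  -52.8 145.7] [-1.7999e+02  7.0000e-02  1.7500e+02] q [ 14.4   1.   -5.3   0.  -83.6 -19.4] F [-0.63 -0.48 -0.72] M [ 0.02 -0.01  0.01] w 85.3
```

View pics/c2.png

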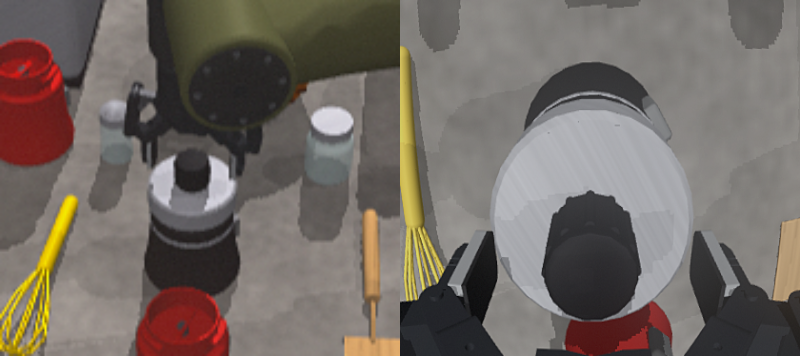

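The knob sits centred between the open pads, with the fingers clear of the lid. Closing now.

Request:
step_arm(series=[[0, 0, 0, 0, 0, 0, 0], [0, 0, 0, 0, 0, 0, 0], [0, 0, 0, 0, 0, 0, 0], [0, 0, 0, 0, 0, 0, 0], [0, 0, 0, 0, 0, 0, 0], [0, 0, 0, 0, 0, 0, 0], [0, 0, 0, 0, 0, 0, 0], [0, 0, 0, 0, 0, 0, 0]], squeeze=40)

```text
t: 3.47
position: [587.2, -52.8, 146.3]
ee_rot: [-180.0, 0.1, 175.0]
ft_force: [0.0, 0.3, 2.2]
width: 37.1
```

```bash
python3 -c "
from h import *
delta([586.7,-52.7,145],175)
grab('wrist','w3');grab('side','s3')
a=load('s3')['pixels'][140:300,230:410]; b=load('w3')['pixels'][100:420,120:540]
cv2.imwrite('pics/c3.png',np.hstack([cv2.resize(a,(400,356)),cv2.resize(b,(400,356))])[:,:,::-1])"
```

```text
shift m [0.0005 0.     0.0013] rot [-0.0001  0.002   0.0001]
t 3.4667 pos [587.2 -52.8 146.3] [-1.8000e+02  1.2000e-01  1.7501e+02] q [ 14.4   1.   -5.3   0.  -83.6 -19.4] F [0.02 0.29 2.24] M [ 0.11 -0.09 -0.01] w 37.1
```

View pics/c3.png

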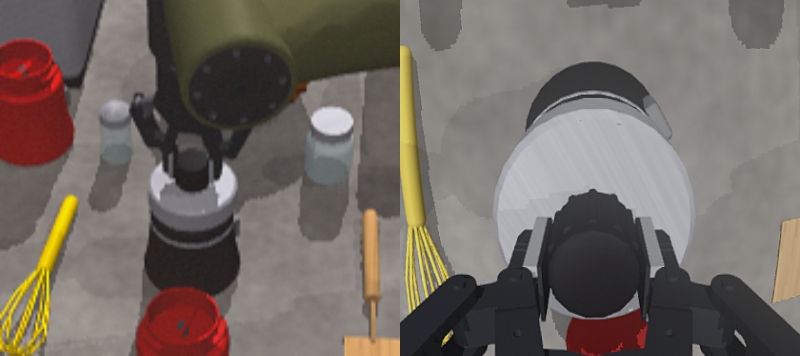

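Gripped (width 37.1). Now I test counter-clockwise from above (negative tool rz), gently.

Request:
step_arm(series=[[0, 0, 0, 0, 0, 0, -0.017], [0, 0, 0, 0, 0, 0, -0.035], [0, 0, 0, 0, 0, 0, -0.052], [0, 0, 0, 0, 0, 0, -0.07], [0, 0, 0, 0, 0, 0, -0.07]])

```text
t: 3.98
position: [587.2, -52.8, 146.3]
ee_rot: [-180.0, 0.1, 179.1]
ft_force: [-0.7, 0.0, 3.3]
width: 36.9
```

```bash
python3 -c "
from h import *
delta([586.7,-52.7,145],175)"
```

```text
shift m [0.0005 0.0001 0.0013] rot [-0.0002  0.002   0.0717]
t 3.9833 pos [587.2 -52.8 146.3] [-1.7998e+02  1.2000e-01  1.7911e+02] q [ 14.4   1.   -5.3   0.  -83.6 -15.3] F [-0.75  0.03  3.26] M [-0.07  0.03  0.14] w 36.9
```

Request:
step_arm(series=[[0, 0, 0, 0, 0, 0, -0.017], [0, 0, 0, 0, 0, 0, -0.035], [0, 0, 0, 0, 0, 0, -0.052], [0, 0, 0, 0, 0, 0, -0.07], [0, 0, 0, 0, 0, 0, -0.07]])

```text
t: 4.4
position: [587.4, -52.9, 146.2]
ee_rot: [-180.0, 0.1, -176.8]
ft_force: [2.1, 0.4, 1.6]
width: 37.0
```

```bash
python3 -c "
from h import *
delta([586.7,-52.7,145],175)"
```

```text
shift m [0.0007 0.0002 0.0012] rot [-0.0002  0.0025  0.1423]
t 4.4 pos [587.4 -52.9 146.2] [-1.7998e+02  1.4000e-01 -1.7685e+02] q [ 14.3   1.   -5.3   0.  -83.5 -11.2] F [2.08 0.42 1.65] M [-0.11 -0.51 -0.55] w 37.0
```

Request:
step_arm(series=[[0, 0, 0, 0, 0, 0, -0.017], [0, 0, 0, 0, 0, 0, -0.035], [0, 0, 0, 0, 0, 0, -0.045], [0, 0, 0, 0, 0, 0, -0.045]])

```text
t: 4.73
position: [587.5, -53.5, 146.3]
ee_rot: [-179.9, 0.2, -174.3]
ft_force: [2.9, -3.2, 0.8]
width: 36.9
```

```bash
python3 -c "
from h import *
delta([586.7,-52.7,145],175)
f=grab('wrist','w4'); g=load('w3')
cv2.imwrite('pics/c4.png',np.hstack([cv2.resize(x['pixels'][100:420,120:540],(400,356)) for x in (g,f)])[:,:,::-1])"
```

```text
shift m [0.0008 0.0009 0.0013] rot [-0.0011  0.0027  0.1874]
t 4.7333 pos [587.5 -53.5 146.3] [-1.7992e+02  1.5000e-01 -1.7426e+02] q [ 14.3   1.   -5.3   0.1 -83.5  -8.6] F [ 2.95 -3.22  0.76] M [-1.31 -0.99 -0.81] w 36.9
```

View pics/c4.png

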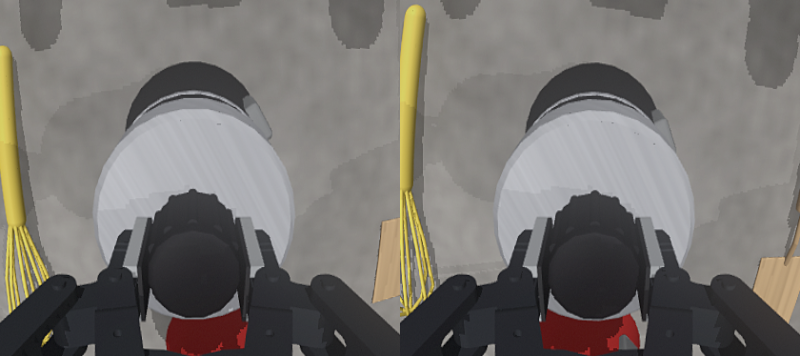

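The torque rose to -0.55 and then -0.81 N m with lateral reaction. In the right picture the lid's dots shifted relative to the pads, so this way stops dead. I'll go the other way.

Request:
step_arm(series=[[0, 0, 0.0004, 0, 0, 0, 0.035], [0, 0, 0.0004, 0, 0, 0, 0.07], [0, 0, 0.0004, 0, 0, 0, 0.105], [0, 0, 0.0004, 0, 0, 0, 0.14], [0, 0, 0.0004, 0, 0, 0, 0.175], [0, 0, 0.0004, 0, 0, 0, 0.21], [0, 0, 0.0004, 0, 0, 0, 0.245], [0, 0, 0.0004, 0, 0, 0, 0.28], [0, 0, 0.0004, 0, 0, 0, 0.315], [0, 0, 0.0004, 0, 0, 0, 0.35]])

```text
t: 5.62
position: [587.4, -52.6, 146.3]
ee_rot: [-180.0, 0.2, 165.7]
ft_force: [2.0, -0.8, 1.8]
width: 36.8
```

```bash
python3 -c "
from h import *
delta([586.7,-52.7,145],175)
grab('wrist','w5')
b=[cv2.resize(load(t)['pixels'][160:290,200:440],(390,211),interpolation=cv2.INTER_CUBIC) for t in ('w3','w4','w5')]
cv2.imwrite('pics/c5.png',np.vstack([np.hstack(b[:2]),np.hstack([b[2],b[2]])])[:,:,::-1])"
```

```text
shift m [ 0.0007 -0.0002  0.0013] rot [-0.0004  0.0026 -0.1631]
t 5.6167 pos [587.4 -52.6 146.3] [-1.7999e+02  1.5000e-01  1.6565e+02] q [ 14.4   1.   -5.3   0.1 -83.5 -28.7] F [ 2.   -0.8   1.77] M [-0.43 -0.34  0.05] w 36.8
```

View pics/c5.png

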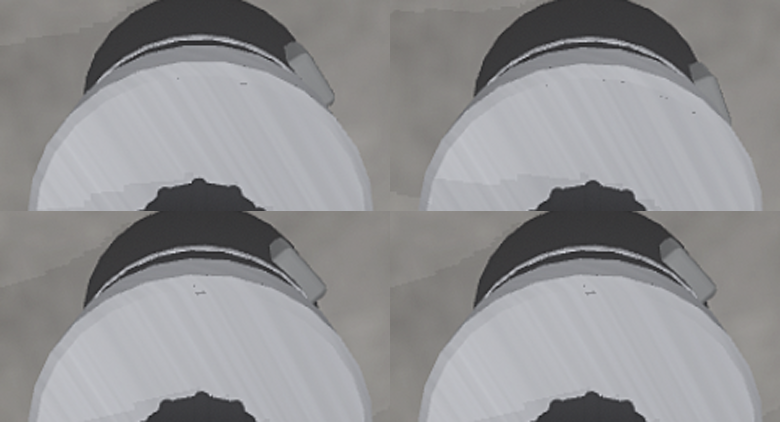

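Turning clockwise is easy: at 9° past the start the torque is about 0. The brushing on the lid moves with the pads. I'll turn on to about -57° in two calls, watching the torque.

Request:
step_arm(series=[[0, 0, 0, 0, 0, 0, 0.05], [0, 0, 0, 0, 0, 0, 0.1], [0, 0, 0, 0, 0, 0, 0.15], [0, 0, 0, 0, 0, 0, 0.2], [0, 0, 0, 0, 0, 0, 0.25], [0, 0, 0, 0, 0, 0, 0.3], [0, 0, 0, 0, 0, 0, 0.35], [0, 0, 0, 0, 0, 0, 0.4], [0, 0, 0, 0, 0, 0, 0.42], [0, 0, 0, 0, 0, 0, 0.42]])

```text
t: 6.5
position: [587.3, -52.4, 146.3]
ee_rot: [179.9, 0.1, 141.5]
ft_force: [0.8, -0.3, 1.6]
width: 36.8
```

```bash
python3 -c "
from h import *
delta([586.7,-52.7,145],175)"
```

```text
shift m [ 0.0002 -0.0006  0.0013] rot [ 3.000e-04  2.200e-03 -5.841e-01]
t 6.5 pos [587.3 -52.4 146.3] [1.7995e+02 1.1000e-01 1.4154e+02] q [ 14.4   1.   -5.3   0.1 -83.5 -52.9] F [ 0.78 -0.27  1.64] M [-0.17 -0.12 -0.05] w 36.8
```

Request:
step_arm(series=[[0, 0, 0, 0, 0, 0, 0.05], [0, 0, 0, 0, 0, 0, 0.1], [0, 0, 0, 0, 0, 0, 0.15], [0, 0, 0, 0, 0, 0, 0.2], [0, 0, 0, 0, 0, 0, 0.25], [0, 0, 0, 0, 0, 0, 0.3], [0, 0, 0, 0, 0, 0, 0.35], [0, 0, 0, 0, 0, 0, 0.4], [0, 0, 0, 0, 0, 0, 0.4]])

```text
t: 7.25
position: [587.1, -52.3, 146.3]
ee_rot: [179.9, 0.1, 118.6]
ft_force: [-0.2, 0.5, 2.6]
width: 37.0
```

```bash
python3 - <<'E'
from h import *
delta([586.7,-52.7,145],175)
grab('wrist','w6');grab('side','s6');grab('top','t6')
# brush direction via structure tensor on lid patch
for t in ('w2','w3','w4','w5','w6'):
    g=cv2.cvtColor(load(t)['pixels'],cv2.COLOR_RGB2GRAY).astype(np.float32)[220:275,255:285] 
    best=[]
    for (a,b,c,d) in [(222,280,245,290),(225,275,350,385),(215,270,260,380)]:
        g=cv2.cvtColor(load(t)['pixels'],cv2.COLOR_RGB2GRAY).astype(np.float32)[a:b,c:d]
        gx=cv2.Sobel(g,cv2.CV_32F,1,0);gy=cv2.Sobel(g,cv2.CV_32F,0,1)
        m=np.hypot(gx,gy)<40
        best.append(round(float(np.degrees(.5*np.arctan2(2*(gx*gy)[m].sum(),((gx**2-gy**2)[m]).sum()))),1))
    print(t,best)
cv2.imwrite('pics/c6.png',np.hstack([cv2.resize(load(t)['pixels'][100:420,120:540],(400,356)) for t in ('w3','w6')])[:,:,::-1])
E
```

```text
shift m [-0.0002 -0.0006  0.0013] rot [ 6.000e-04  1.800e-03 -9.838e-01]
t 7.25 pos [587.1 -52.3 146.3] [1.7992e+02 7.0000e-02 1.1863e+02] q [ 14.4   1.   -5.3   0.1 -83.6 -75.8] F [-0.16  0.51  2.65] M [-0.23  0.04 -0.01] w 37.0
w2 [-36.3, -29.9, -31.9]
w3 [-44.3, -29.8, -31.2]
w4 [-44.4, -26.5, -29.7]
w5 [-27.6, -26.7, -28.1]
w6 [-31.3, -27.5, -29.7]
```

View pics/c6.png

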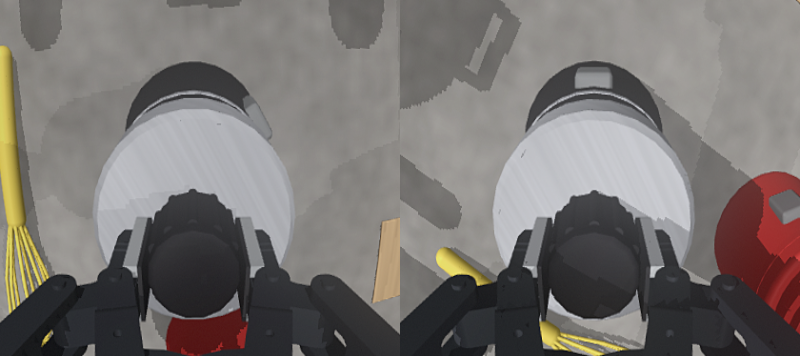

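The brush direction on the lid, seen from the gripper, shifted only about 3° since the start. The lid has therefore turned about 59° from locked, with no torque left. Now a gentle test lift.

Request:
step_arm(series=[[0, 0, 0, -0.001, 0, 0, 0], [0, 0, 0, -0.002, 0, 0, 0], [0, 0, 0, -0.003, 0, 0, 0], [0, 0, 0, -0.004, 0, 0, 0], [0, 0, 0, -0.005, 0, 0, 0], [0, 0, 0, -0.005, 0, 0, 0]])

```text
t: 7.9
position: [587.1, -52.1, 151.4]
ee_rot: [179.9, 0.1, 118.8]
ft_force: [-0.3, 0.2, -0.6]
width: 36.8
```

```bash
python3 -c "
from h import *
delta([587,-52.4,216],118.6)"
```

```text
shift m [-0.0002 -0.0001 -0.0646] rot [0.0014 0.001  0.003 ]
t 7.9 pos [587.1 -52.1 151.4] [1.7992e+02 6.0000e-02 1.1877e+02] q [ 14.4   0.9  -4.9   0.  -84.1 -75.7] F [-0.32  0.18 -0.64] M [-0.   -0.01 -0.02] w 36.8
```

It rose 5 mm with no pull, so it is free. Lifting 82 mm more puts the lower edge about 65 mm above the rim.

Request:
step_arm(series=[[0, 0, 0, -0.004, 0, 0, 0], [0, 0, 0, -0.012, 0, 0, 0], [0, 0, 0, -0.022, 0, 0, 0], [0, 0, 0, -0.034, 0, 0, 0], [0, 0, 0, -0.046, 0, 0, 0], [0, 0, 0, -0.058, 0, 0, 0], [0, 0, 0, -0.068, 0, 0, 0], [0, 0, 0, -0.076, 0, 0, 0], [0, 0, 0, -0.081, 0.0007, 0.001, 0], [0, 0, 0, -0.082, 0.0014, 0.001, 0]])

```text
t: 8.73
position: [587.3, -52.2, 234.7]
ee_rot: [179.9, 0.0, 118.8]
ft_force: [0.0, -0.3, -0.5]
width: 37.0
```

Request:
step_arm(series=[[0, 0, 0, 0, 0, 0, 0], [0, 0, 0, 0, 0, 0, 0], [0, 0, 0, 0, 0, 0, 0]])

```text
t: 8.98
position: [587.1, -52.1, 233.9]
ee_rot: [180.0, 0.0, 118.8]
ft_force: [-0.3, -1.0, -2.3]
width: 36.9
```

```bash
python3 - <<'E'
from h import *
delta([587,-52.4,233],118.6)
grab('side','s7');grab('wrist','w7')
s=load('s7');print('proj edge',proj(s,[587,-52.4,200]),'rim',proj(s,[587,-52.4,135]))
cv2.imwrite('pics/c7.png',np.hstack([cv2.resize(load('s7')['pixels'][130:300,230:410],(400,378)),cv2.resize(load('w7')['pixels'][100:420,120:540],(400,378))])[:,:,::-1])
E
```

```text
shift m [-0.0002 -0.0002  0.0009] rot [0.0003 0.0001 0.0029]
t 8.9833 pos [587.1 -52.1 233.9] [179.99   0.   118.76] q [ 14.4   0.7   3.5  -0.  -92.8 -75.6] F [-0.25 -0.99 -2.35] M [-0.02  0.01  0.01] w 36.9
proj edge (np.float64(316.768843826813), np.float64(202.92754173045887)) rim (np.float64(316.77267421770773), np.float64(222.37215134505746))
```

View pics/c7.png

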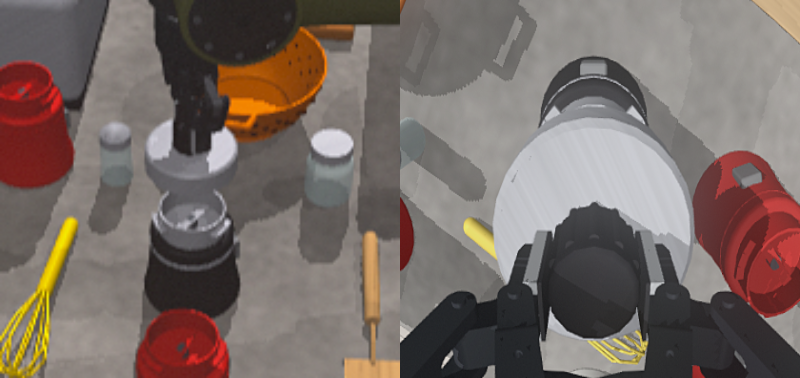

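The side crop shows the lid at (191,150) hanging level and centred over the open cup at (193,210). The wrist crop shows the lid unchanged relative to the pads, so it has not tilted. The bystanders look unmoved. Handing in after a short settle.

Request:
step_arm(series=[[0, 0, 0, 0, 0, 0, 0], [0, 0, 0, 0, 0, 0, 0], [0, 0, 0, 0, 0, 0, 0], [0, 0, 0, 0, 0, 0, 0], [0, 0, 0, 0, 0, 0, 0], [0, 0, 0, 0, 0, 0, 0]])

```text
t: 9.58
position: [587.1, -52.1, 234.0]
ee_rot: [180.0, 0.0, 118.8]
ft_force: [0.1, -1.0, -1.0]
width: 37.3
```

```bash
python3 - <<'E'
from h import *
delta([587,-52.4,233],118.6)
grab('wrist','w8'); d=cv2.absdiff(load('w8')['pixels'],load('w7')['pixels']); print('mean diff',d[150:400,200:440].mean())
print(ticket.close_job())
E
```

```text
shift m [-0.0002 -0.0002  0.001 ] rot [0.0004 0.0002 0.0029]
t 9.5833 pos [587.1 -52.1 234. ] [1.7998e+02 1.0000e-02 1.1877e+02] q [ 14.4   0.7   3.5   0.  -92.8 -75.6] F [ 0.13 -1.04 -1.03] M [-0.01 -0.03 -0.03] w 37.3
mean diff 0.9334333333333333
the job is handed in; nothing more can be done
None
```

The lid is off the grinder, and I handed the job in at about 9.6 s with the arm still holding it over the cup. I gripped the knob at 40 N and tried counter-clockwise first. The resisting torque climbed to about 0.8 N m, so I took that as the stop. I then turned it about 59° clockwise, where it moved easily, tested a 5 mm lift with no pull, and raised it straight up.

**Last checks:**
- **Height:** by the arm's reading, the lid rose 88 mm, putting its lower edge about 65 mm above the rim. I didn't measure that height separately in the images.
- **Level and centred:** the tool is within 0.1° of vertical, and the lid looks level and centred over the cup.
- **Grip:** the width held at about 37 mm, and the lid did not move in the grip while I held it.
- **Surroundings:** nothing in the last side-camera crop looked moved; I didn't measure the other objects.

**Slip:** at the wrong-way stop the knob slipped a few degrees in the pads. I estimated about 3° from the lid's brush marks. The patches I measured disagreed by several degrees, so the 59° is approximate, but the lid came free without force.

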